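# Load a row of sample bottles into the bench rack in run order

### The arm

A 6-joint arm with a two-finger parallel gripper is mounted at the origin on the work surface. World frame = base frame: x ahead of the robot, y to its left, z up, the work surface at z = 0. Lengths are in m, angles in rad, forces in N, time in s.
With the tool pointing down it reaches from about 0.35 to 0.775 m from the base axis. Payload 7.3 kg.
Tool frame: the origin (TCP) lies midway between the tips of the shut fingers; the grasp point (between the pads) lies 19 mm behind it; x points along the fingers, z is the direction in which the jaws open and shut, and the axes are right-handed (so a half turn about x gives the same grasp; the last joint's range is limited). The gripper opens to 92 mm and grips with 3 to 60 N. Pads are 19 mm wide; open, the fingers measure 130 mm over their backs; the gripper's body (75 mm by 190 mm) begins 47 mm behind the grasp point.
Start: joints at [1.028, 0.342, 1.524, -0, 1.275, -0.146], TCP at [0.203, 0.484, 0.227] pointing down, gripper open.
Joint ranges: [-2.53, 2.53], [-0.77, 2.02], [0.04, 2.7], [-1, 4.14], [0.28, 2.66], [-3.11, 3.11]. Speed limits (rad/s): [2.57, 2.57, 3.14, 3.14, 3.14, 3.14].

### API

Orientations are given as [roll, pitch, yaw] about the fixed x, y, z axes, in that order (R = Rz(yaw) Ry(pitch) Rx(roll)).
In Python, from cell import observe, cams, robot gives the robot as it stands.
- The arm moves only by the tool jog_arm, never from a script. Its argument "plan" is one flat list of numbers, 7 for each row, row after row: the turn, a rotation vector about the tool's x, y, z in degrees, then the shift along the tool's x, y, z in cm, then the opening, from -1 (shut) to 1 (fully open). In form: [ax, ay, az, x, y, z, jaw, ax, ay, az, x, y, z, jaw, ...]. A call has 1 to 10 rows; each row is the pose to reach, as a shift and turn from the pose commanded when the call began, along the tool's axes at that moment; what a row does not reach only later rows make up. A row lasts 1/10 s, in which the tool goes at most 50 mm and 8.59 degrees, less where a joint would pass 70% of its speed; a pose out of reach is approached as far as the arm can. A call with a gripper value outside its range is refused whole. The fingers move at their own pace and stop on an object; "newtons" is the grip in N (left out, the last holds). Time passes only in rows, so rows that repeat a pose let the fingers close. It gives the time, the measured TCP pose, the force and the opening at its end, in the units of the state.
- observe(): the state, without advancing time (a new reading comes with each control period).
- cams.read_camera(name): name is "side" or "top"; returns a dict with "image" (400x640x3 uint8, red, green, blue), "fov_y" (degrees; the focal length in pixels is half the picture's height over the tangent of half this angle, whatever the lens; pixels are square), "cx", "cy" (the principal point, pixels), "T" (4x4, takes a point from camera to world coordinates). Camera axes: x right, y down, z forward; pixel columns grow to the right and rows downward; lengths in m; the calibration is good to about 2 mm. A picture is of the moment at which its call begins. There is no depth.
- robot.hand_in(): hands the job in, once; it reports no verdict.
The state is a dict: "time": time; "qpos": joint angles; "qvel": joint speeds; "joint_efforts": joint torques, N m; "tool_pos": TCP position; "tool_rot": TCP orientation; "contact_force": force on the tool from outside, world axes, zero at the start; "torque": the same for the moment, N m; "opening": finger opening in m.
Only numpy, scipy, OpenCV 4.12 (cv2) and the standard library are available. Lean on these libraries where they do the work, as an engineer would, in place of code of your own. Each camera call takes 0.05 s, during which the arm holds its last target.

### The job

Move the four capped sample bottles from the row of coloured cradles into the empty pink rack, keeping their run order: the bottle beside the black end block of the row goes into the bay at the pink rack's black end, the next one into the next bay, and so on. Keep every bottle upright, set each one down rather than dropping it, and leave it standing on the floor of its own bay, let go.

Things in the scene. Friction and masses are not known exactly. Their poses are not given: they have to be found in the camera images.
- bottle_orange: loose sample bottle, white, with an orange screw cap and a thin orange band: body 42 mm in diameter, cap 34 mm in diameter and 18 mm tall (from 70 to 88 mm above the underside), 88 mm tall in all, about 60 to 120 g. Origin: centre of its underside; z up along its axis. Grip it by the cap. At the start it stands in the orange cradle, up to 4 mm off its centre, its underside 12 mm above the table.
- bottle_yellow: loose sample bottle, white, with a yellow screw cap and a thin yellow band: body 42 mm in diameter, cap 34 mm in diameter and 18 mm tall (from 70 to 88 mm above the underside), 88 mm tall in all, about 60 to 120 g. Origin: centre of its underside; z up along its axis. Grip it by the cap. At the start it stands in the yellow cradle, up to 4 mm off its centre, its underside 12 mm above the table.
- bottle_green: loose sample bottle, white, with a green screw cap and a thin green band: body 42 mm in diameter, cap 34 mm in diameter and 18 mm tall (from 70 to 88 mm above the underside), 88 mm tall in all, about 60 to 120 g. Origin: centre of its underside; z up along its axis. Grip it by the cap. At the start it stands in the green cradle, up to 4 mm off its centre, its underside 12 mm above the table.
- bottle_blue: loose sample bottle, white, with a blue screw cap and a thin blue band: body 42 mm in diameter, cap 34 mm in diameter and 18 mm tall (from 70 to 88 mm above the underside), 88 mm tall in all, about 60 to 120 g. Origin: centre of its underside; z up along its axis. Grip it by the cap. At the start it stands in the blue cradle, up to 4 mm off its centre, its underside 12 mm above the table.
- cradle_orange: orange cradle of the source row, fixed: an open square box 64 x 64 mm, 35 mm tall, walls and floor 6 mm thick, standing on a 6 mm rail. Origin: centre of its underside. The four cradles stand side by side in one straight row along their own y, 64 mm from centre to centre, and their colours come in a different order at each start; the orange-capped bottle starts in this one. Sides parallel to its axes, z up.
- cradle_yellow: yellow cradle of the source row, fixed: an open square box 64 x 64 mm, 35 mm tall, walls and floor 6 mm thick, standing on a 6 mm rail. Origin: centre of its underside. The four cradles stand side by side in one straight row along their own y, 64 mm from centre to centre, and their colours come in a different order at each start; the yellow-capped bottle starts in this one. Sides parallel to its axes, z up.
- cradle_green: green cradle of the source row, fixed: an open square box 64 x 64 mm, 35 mm tall, walls and floor 6 mm thick, standing on a 6 mm rail. Origin: centre of its underside. The four cradles stand side by side in one straight row along their own y, 64 mm from centre to centre, and their colours come in a different order at each start; the green-capped bottle starts in this one. Sides parallel to its axes, z up.
- cradle_blue: blue cradle of the source row, fixed: an open square box 64 x 64 mm, 35 mm tall, walls and floor 6 mm thick, standing on a 6 mm rail. Origin: centre of its underside. The four cradles stand side by side in one straight row along their own y, 64 mm from centre to centre, and their colours come in a different order at each start; the blue-capped bottle starts in this one. Sides parallel to its axes, z up.
- start_block: black end block of the source row, fixed, 64 x 21 x 35 mm: it marks the first end of the row. Its centre is 43 mm from the centre of the cradle next to it, then 107, 171 and 235 mm from the others. It may be at either end of the row (a like block in light grey closes the other end). Origin: centre of its underside, 6 mm above the table.
- rack: fixed pink rack, empty at the start: 4 open bays, 60 x 60 mm inside, in a row along its y; pink part 260 mm long, 68 wide, 35 tall, floor 5 mm thick. Origin: centre of the pink part's underside, on the table; x across the row, y towards its black end (a block 26 mm long, 35 tall), z up. Bay centres at x = 0, y = +96 mm (first, at the black end), +32, -32, -96 mm.

How it is judged:
By the outcome, as a careful person would: the job done as asked, in the order asked, and still so for the second after the job is handed in, with the robot touching nothing.
It also fails if it takes over 109 s, if anything falls off the work surface, if the arm or the gripper's body presses on something with over 40 N, if the wrist force passes 120 N, or if a joint passes its speed limit or range.

## Working session

There is one attempt and no reset: what is moved stays moved. The work goes in short steps, Python scripts to look and compute and a tool call to move; the robot and the scene stay as the last step left them, time stands still between calls to the robot, and variables do not carry over. Pictures are saved under pics/ and viewed, and the job is handed in when it is done.

Besides the shell and the picture viewer there is one more tool, called after "Call:" as a command line: name --argument value ..., lists and objects as JSON in quotes. jog_arm: Moves the arm, as the interface text tells. Its arguments: {"type":"object","properties":{"plan":{"type":"array"},"newtons":{"type":"number"}},"required":["plan"]}

```bash
ls; mkdir -p pics
python3 - <<'E'
from cell import observe,cams,robot
import cv2,numpy as np
s=observe();print(s)
for n in("side","top"):
    c=cams.read_camera(n);cv2.imwrite(f"pics/{n}0.png",c["image"][:,:,::-1]);print(n,c["fov_y"],c["cx"],c["cy"],c["T"].round(4).tolist(),[k for k in c])
    np.savez(f"{n}0.npz",**c)
E
```

```text
pics
{'time': 0.0, 'qpos': array([ 1.02803265e+00,  3.42719128e-01,  1.52502292e+00,  2.56770174e-05,
        1.27538057e+00, -1.46029098e-01]), 'qvel': array([-0.00023526, -0.00015185,  0.00041406, -0.00088656,  0.00047604,
       -0.00155804]), 'joint_efforts': array([ 2.70572364e-04, -4.31245279e+01, -2.44220781e+01,  7.16474955e-02,
        5.59645495e-02, -1.53433466e-04]), 'tool_pos': array([0.20264014, 0.48387855, 0.22604476]), 'tool_rot': array([ 2.97951673,  1.56926616, -2.12961432]), 'contact_force': array([0.38156197, 0.07935643, 0.56870732]), 'torque': array([-0.01469527, -0.02509382,  0.02015024]), 'opening': 0.09196846429955566}
side 56.54104644341481 318.76605699190554 200.74288009626346 [[0.9361, -0.2635, 0.2332, 0.2712], [-0.3517, -0.6837, 0.6394, -0.6737], [-0.009, -0.6806, -0.7326, 0.8278], [0.0, 0.0, 0.0, 1.0]] ['image', 'fov_y', 'cx', 'cy', 'T']
top 57.24849238086024 321.0425784199983 195.6371538934888 [[-0.0153, -0.9911, 0.1326, 0.3906], [-0.9999, 0.0157, 0.0018, 0.0076], [-0.0039, -0.1326, -0.9912, 0.8706], [0.0, 0.0, 0.0, 1.0]] ['image', 'fov_y', 'cx', 'cy', 'T']
```

View pics/top0.png

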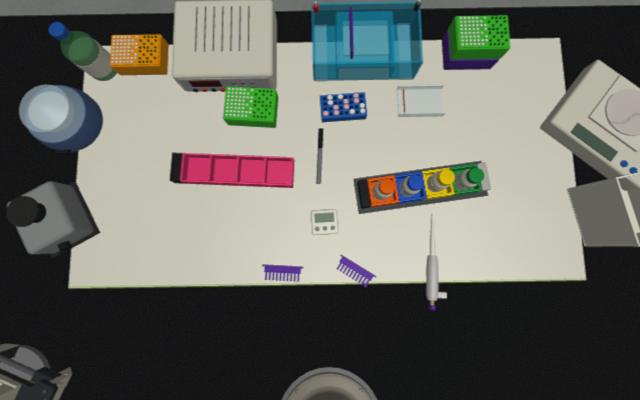

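View pics/side0.png

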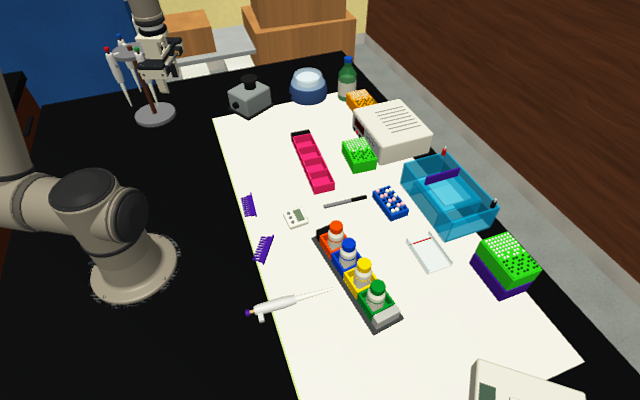

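```bash
cat > h.py <<'E'
import numpy as np,cv2
def load(n,k="0"):
    return dict(np.load(f"{n}{k}.npz"))
def ray(c,uv,z):
    f=200/np.tan(np.radians(float(c["fov_y"])/2));T=c["T"]
    d=T[:3,:3]@np.array([(uv[0]-c["cx"])/f,(uv[1]-c["cy"])/f,1.]);o=T[:3,3]
    return (o+d*(z-o[2])/d[2])
def proj(c,p):
    f=200/np.tan(np.radians(float(c["fov_y"])/2));T=c["T"]
    q=T[:3,:3].T@(np.asarray(p)-T[:3,3]);return np.array([c["cx"]+f*q[0]/q[2],c["cy"]+f*q[1]/q[2]])
E
python3 - <<'E'
from h import *
t=load("top")["image"];s=load("side")["image"]
a=cv2.resize(t[140:220,160:300],None,fx=5,fy=5,interpolation=2);b=cv2.resize(t[150:220,345:500],None,fx=5,fy=5,interpolation=2)
cv2.imwrite("pics/ta.png",a[:,:,::-1]);cv2.imwrite("pics/tb.png",b[:,:,::-1])
cv2.imwrite("pics/sa.png",cv2.resize(s[210:340,300:420],None,fx=4.5,fy=4.5,interpolation=2)[:,:,::-1])
E
```

```text
(no output)
```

View pics/ta.png

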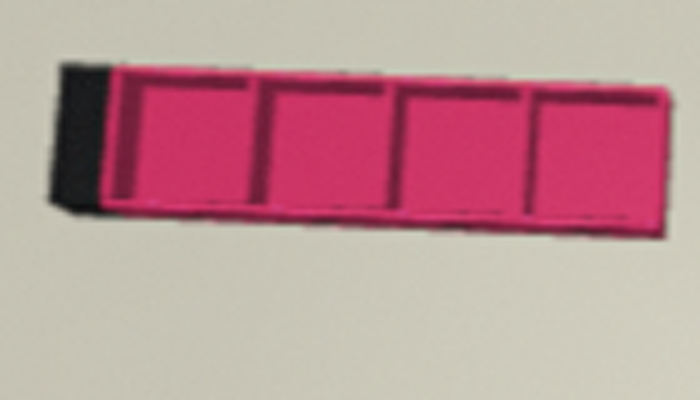

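View pics/tb.png

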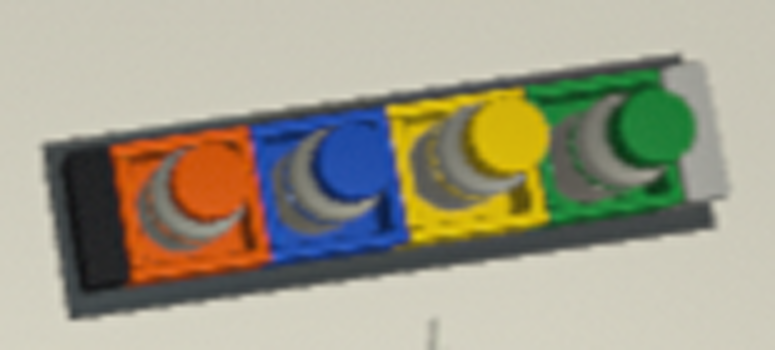

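View pics/sa.png

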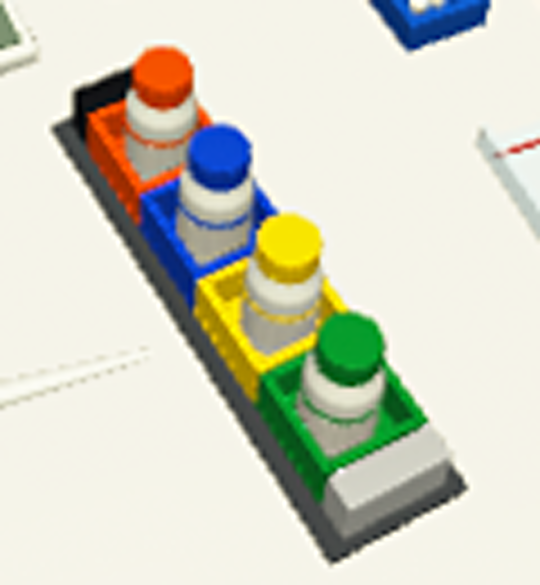

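Run:
```python
from h import *
c=load("top");s=load("side")
t=c["image"];b=cv2.resize(t[150:220,345:500],None,fx=5,fy=5,interpolation=2)
hsv=cv2.cvtColor(b,cv2.COLOR_RGB2HSV)
g=hsv[:,:,2]
for ch in(0,1,2):
  h=cv2.HoughCircles(b[:,:,ch].copy(),cv2.HOUGH_GRADIENT,1.2,100,param1=80,param2=14,minRadius=34,maxRadius=46)
  print(ch,None if h is None else h[0].round(0).tolist())
hand=dict(orange=(210,180),blue=(355,160),yellow=(508,135),green=(655,125))
# side caps: hand top-ellipse centre in crop (x4.5)
side=dict(orange=(163,65),blue=(219,145),yellow=(290,235),green=(350,333))
for k in hand:
  u=(345+(hand[k][0]+.5)/5-.5,150+(hand[k][1]+.5)/5-.5)
  v=(300+(side[k][0]+.5)/4.5-.5,210+(side[k][1]+.5)/4.5-.5)
  print(k,ray(c,u,.1).round(4),ray(s,v,.1).round(4))
# rack top corners from crop a
for n,p,z in[("pinkUL",(122,66),.035),("pinkUR",(670,88),.035),("pinkLR",(664,228),.035),("pinkLL",(103,207),.035),("blkUL",(60,64),.035),("blkLL",(50,203),.035)]:
  u=(160+p[0]/5,140+p[1]/5);print(n,ray(c,u,z).round(4))
for n,p in[("blkUL",(66,150)),("blkLL",(83,290)),("gryUR",(703,62)),("gryLR",(727,197))]:
  u=(345+p[0]/5,150+p[1]/5);print(n,ray(c,u,.041).round(4))
```

```text
0 [[183.0, 206.0, 45.0], [511.0, 133.0, 39.0], [644.0, 131.0, 37.0], [353.0, 164.0, 43.0], [79.0, 173.0, 36.0], [445.0, 275.0, 40.0], [199.0, 311.0, 41.0], [185.0, 91.0, 44.0], [367.0, 61.0, 37.0]]
1 [[513.0, 129.0, 41.0], [656.0, 124.0, 35.0], [353.0, 164.0, 43.0], [209.0, 181.0, 43.0], [443.0, 275.0, 40.0], [617.0, 245.0, 36.0], [436.0, 55.0, 45.0], [19.0, 265.0, 43.0], [117.0, 97.0, 36.0]]
2 [[358.0, 159.0, 39.0], [503.0, 139.0, 42.0], [650.0, 129.0, 44.0], [206.0, 184.0, 38.0], [472.0, 43.0, 40.0], [303.0, 293.0, 38.0], [19.0, 265.0, 43.0], [118.0, 97.0, 36.0]]
orange [ 0.513  -0.1308  0.1   ] [ 0.5148 -0.1291  0.1   ]
blue [ 0.5207 -0.1929  0.1   ] [ 0.5218 -0.1912  0.1   ]
yellow [ 0.5304 -0.2586  0.1   ] [ 0.5328 -0.2568  0.1   ]
green [ 0.5338 -0.3215  0.1   ] [ 0.5358 -0.319   0.1   ]
pinkUL [0.6077 0.3273 0.035 ]
pinkUR [0.5929 0.0708 0.035 ]
pinkLR [0.5268 0.074  0.035 ]
pinkLL [0.5408 0.3338 0.035 ]
blkUL [0.6091 0.3564 0.035 ]
blkLL [0.5431 0.3585 0.035 ]
blkUL [ 0.5365 -0.0768  0.041 ]
blkLL [ 0.4718 -0.0826  0.041 ]
gryUR [ 0.573  -0.3718  0.041 ]
gryLR [ 0.5098 -0.378   0.041 ]
```

```bash
cat >> h.py <<'E'
from scipy.spatial.transform import Rotation as Ro
def pose(s): return np.array(s["tool_pos"]),Ro.from_euler("xyz",s["tool_rot"])
def rel(s,p,half=False):
    q,R=pose(s)
    Rd=Ro.from_matrix(np.array([[0,0,1],[0,1,0],[-1,0,0.]]))
    if half: Rd=Rd*Ro.from_euler("x",180,degrees=True)
    print("rotvec deg",(R.inv()*Rd).as_rotvec(degrees=True).round(2),"shift cm",(R.inv().apply(np.array(p)-q)*100).round(2))
E
python3 - <<'E'
from h import *
from cell import observe
s=observe();print(pose(s)[1].as_matrix().round(3))
rel(s,(.514,-.130,.2));rel(s,(.514,-.13,.2),True)
rel(s,(.35,.38,.226))
E
```

```text
[[-0.001 -0.922  0.386]
 [-0.001  0.386  0.922]
 [-1.     0.    -0.001]]
rotvec deg [ 6.727e+01 -7.000e-02  3.000e-02] shift cm [  2.66 -52.44 -44.59]
rotvec deg [-1.1273e+02 -4.0000e-02 -8.0000e-02] shift cm [  2.66 -52.44 -44.59]
rotvec deg [ 6.727e+01 -7.000e-02  3.000e-02] shift cm [ 1.00e-02 -1.76e+01 -3.89e+00]
```

Call:
jog_arm --plan '[67.3,0,0,2.6,-52.4,-44.6,0.4,67.3,0,0,2.6,-52.4,-44.6,0.4,67.3,0,0,2.6,-52.4,-44.6,0.4,67.3,0,0,2.6,-52.4,-44.6,0.4,67.3,0,0,2.6,-52.4,-44.6,0.4,67.3,0,0,2.6,-52.4,-44.6,0.4,67.3,0,0,2.6,-52.4,-44.6,0.4,67.3,0,0,2.6,-52.4,-44.6,0.4,67.3,0,0,2.6,-52.4,-44.6,0.4,67.3,0,0,2.6,-52.4,-44.6,0.4]' --newtons 20

```text
time: 1.1
tool_pos: [0.429, 0.0365, 0.2077]
tool_rot: [1.657, 1.571, 1.656]
contact_force: [0.1, 0.9, 1.0]
opening: 0.0643
```

Run:
```python
from h import *
from cell import observe
rel(observe(),(.514,-.130,.2))
```

```text
rotvec deg [-0.06 -0.   -0.01] shift cm [  0.77 -16.64   8.52]
```

Call:
jog_arm --plan '[0,0,0,0.8,-16.6,8.5,0.4,0,0,0,0.8,-16.6,8.5,0.4,0,0,0,0.8,-16.6,8.5,0.4,0,0,0,0.8,-16.6,8.5,0.4,0,0,0,0.8,-16.6,8.5,0.4,0,0,0,5.8,-16.6,8.5,0.4,0,0,0,5.8,-16.6,8.5,0.4]'

```text
time: 1.8
tool_pos: [0.5096, -0.1257, 0.1448]
tool_rot: [2.733, 1.559, 2.732]
contact_force: [-0.4, 0.4, 0.2]
opening: 0.0641
```

Run:
```python
from h import *
from cell import observe,cams
rel(observe(),(.514,-.130,.072))
c=cams.read_camera("side")
cv2.imwrite("pics/s1.png",cv2.resize(c["image"][150:340,260:460],None,fx=3,fy=3)[:,:,::-1])
```

```text
rotvec deg [-0.05 -0.63 -0.27] shift cm [ 7.28 -0.46  0.52]
```

View pics/s1.png

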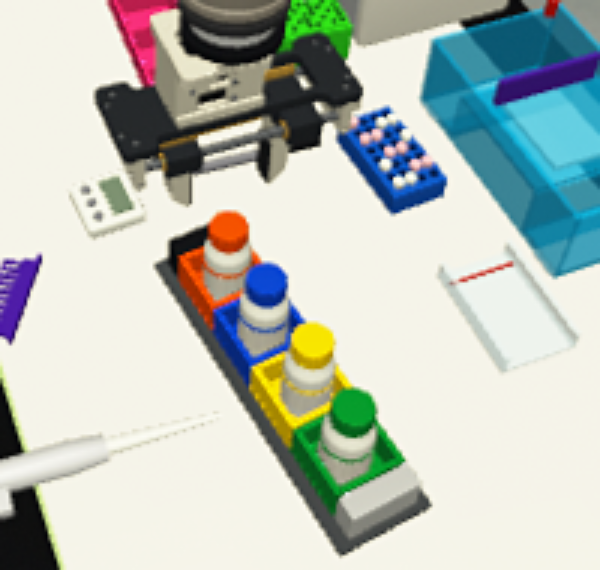

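Call:
jog_arm --plan '[0,0,0,0,0,0,0.4,0,0,0,0,0,0,0.4]'

```text
time: 2.05
tool_pos: [0.5145, -0.1274, 0.1519]
tool_rot: [-0.344, 1.568, -0.343]
contact_force: [0.2, -1.2, -0.2]
opening: 0.0644
```

Run:
```python
from h import *
from cell import observe,cams
s=observe()
rel(s,(.514,-.130,.072))
for n in ("top","side"):
    c=cams.read_camera(n)
    u=proj(c,s["tool_pos"]);print(u, proj(c,(.514,-.13,.1)))
    x0,y0=int(u[0])-60,int(u[1])-50
    I=cv2.resize(c["image"][y0:y0+100,x0:x0+120],None,fx=5,fy=5)
    for p in(s["tool_pos"],np.array(s["tool_pos"])+[.033,0,0],np.array(s["tool_pos"])-[.033,0,0],(.514,-.13,.1)): 
        v=proj(c,p);cv2.circle(I,(int((v[0]-x0+.5)*5),int((v[1]-y0+.5)*5)),3,(255,0,255),-1)
    cv2.imwrite(f"pics/{n}2.png",I[:,:,::-1])
```

```text
rotvec deg [0.01 0.17 0.06] shift cm [ 7.99 -0.25 -0.07]
[389.36460974 180.73607348] [386.20295711 185.16249544]
[335.96902357 209.99382527] [335.67108634 224.40606546]
```

View pics/side2.png

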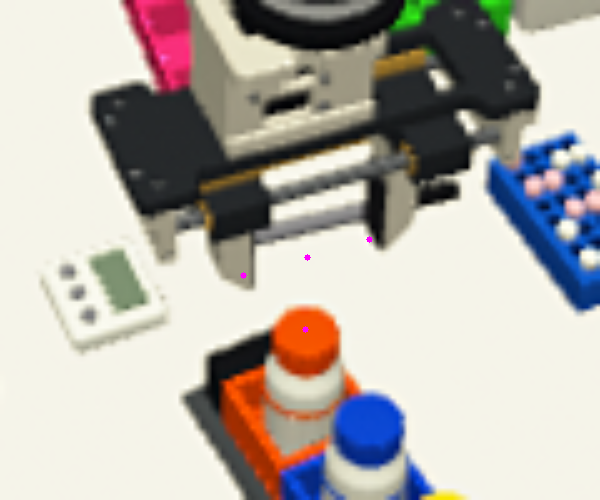

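View pics/top2.png

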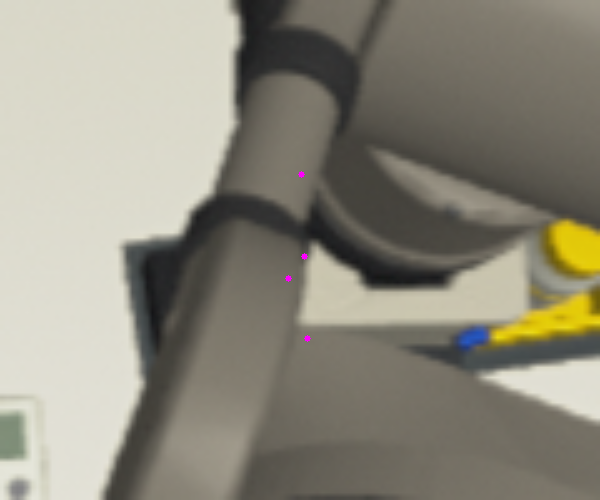

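Call:
jog_arm --plan '[0,0,0,3,-0.2,0,0.4,0,0,0,5.5,-0.2,0,0.4,0,0,0,7.2,-0.2,0,0.4,0,0,0,7.8,-0.2,0,0.4,0,0,0,7.8,-0.2,0,0.4,0,0,0,7.8,-0.2,0,-1,0,0,0,7.8,-0.2,0,-1,0,0,0,7.8,-0.2,0,-1,0,0,0,7.8,-0.2,0,-1,0,0,0,7.8,-0.2,0,-1]'

```text
time: 3.15
tool_pos: [0.5134, -0.1296, 0.0724]
tool_rot: [-2.287, 1.571, -2.288]
contact_force: [-2.4, 0.8, 5.2]
opening: 0.0334
```

Call:
jog_arm --plan '[0,0,0,0,0,0,-1,0,0,0,0,0,0,-1]'

```text
time: 3.35
tool_pos: [0.5134, -0.1296, 0.0724]
tool_rot: [-1.63, 1.571, -1.63]
contact_force: [-2.8, 0.2, 5.9]
opening: 0.0333
```

Run:
```python
from h import *
from cell import observe,cams
s=observe();print(s["opening"],s["tool_pos"],s["contact_force"])
c=cams.read_camera("side")
cv2.imwrite("pics/s3.png",cv2.resize(c["image"][170:270,280:400],None,fx=5,fy=5)[:,:,::-1])
```

```text
0.03326255487469154 [ 0.51340734 -0.12958957  0.07237335] [-2.76836618  0.20583271  5.90631932]
```

View pics/s3.png

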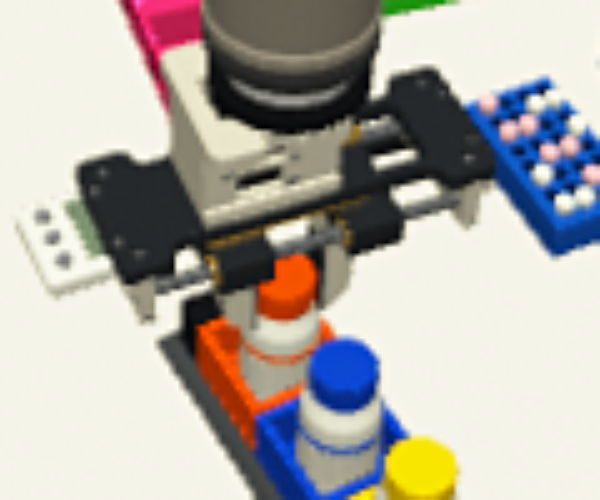

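Call:
jog_arm --plan '[0,0,0,-1,0,0,-1,0,0,0,-3,0,0,-1,0,0,0,-6,0,0,-1,0,0,0,-9.5,0,0,-1,0,0,0,-12,0,0,-1,0,0,0,-12.8,0,0,-1,0,0,0,-12.8,1,0.1,-1,0,0,0,-12.8,3,0.4,-1,0,0,0,-12.8,6,0.8,-1,0,0,0,-12.8,10,1.4,-1]' --newtons 30

```text
time: 4.4
tool_pos: [0.5267, -0.0287, 0.1979]
tool_rot: [2.942, 1.567, 2.94]
contact_force: [0.6, -0.7, -0.6]
opening: 0.0331
```

Call:
jog_arm --plan '[0,0,0,0,4.5,0.6,-1,0,0,0,0,9,1.3,-1,0,0,0,0,13.5,1.9,-1,0,0,0,0,18,2.5,-1,0,0,0,0,22.5,3.2,-1,0,0,0,0,26.5,3.7,-1,0,0,0,0,29.5,4.1,-1,0,0,0,0,31.5,4.4,-1,0,0,0,0,32.5,4.6,-1,0,0,0,0,32.8,4.6,-1]'

```text
time: 5.4
tool_pos: [0.573, 0.2993, 0.198]
tool_rot: [-2.816, 1.568, -2.815]
contact_force: [-0.3, -1.4, -0.4]
opening: 0.0333
```

Run:
```python
from h import *
from cell import observe,cams
s=observe();print(s["opening"],s["tool_pos"],s["contact_force"]); rel(s,(.5735,.2988,.0655))
c=cams.read_camera("side")
cv2.imwrite("pics/s4.png",cv2.resize(c["image"][40:200,220:400],None,fx=3.5,fy=3.5)[:,:,::-1])
```

```text
0.0332565117461467 [0.57296537 0.29934358 0.19798429] [-0.30155819 -1.38851671 -0.39893782]
rotvec deg [ 0.04 -0.15  0.05] shift cm [13.25 -0.04  0.09]
```

View pics/s4.png

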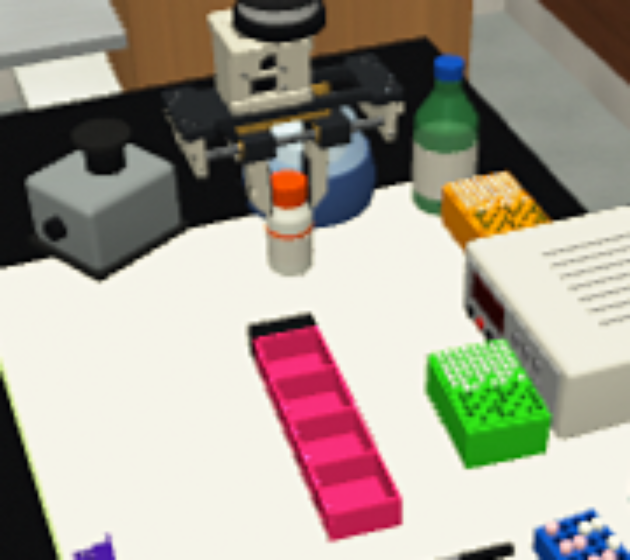

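Call:
jog_arm --plan '[0,0,0,1.5,0,0,-1,0,0,0,4.5,0,0,-1,0,0,0,8,0,0,-1,0,0,0,10.5,0,0,-1,0,0,0,12,0,0,-1,0,0,0,12.6,0,0,-1,0,0,0,12.9,0,0,-1,0,0,0,13.1,0,0,-1,0,0,0,13.1,0,0,-1,0,0,0,13.1,0,0,-1]'

```text
time: 6.45
tool_pos: [0.5742, 0.2986, 0.0698]
tool_rot: [0.406, 1.569, 0.405]
contact_force: [0.5, 0.3, -0.7]
opening: 0.0328
```

Run:
```python
from h import *
from cell import observe,cams
s=observe();print(s["opening"],s["tool_pos"],s["contact_force"]); rel(s,(.5735,.2988,.0655))
for n,y,x in(("side",60,240),("top",120,130)):
  c=cams.read_camera(n)
  cv2.imwrite(f"pics/{n}5.png",cv2.resize(c["image"][y:y+120,x:x+140],None,fx=4.5,fy=4.5)[:,:,::-1])
```

```text
0.032847937260270174 [0.57424709 0.29856836 0.06976612] [ 0.49485789  0.32299141 -0.72837325]
rotvec deg [-0.04  0.08 -0.04] shift cm [ 0.43  0.02 -0.08]
```

View pics/side5.png

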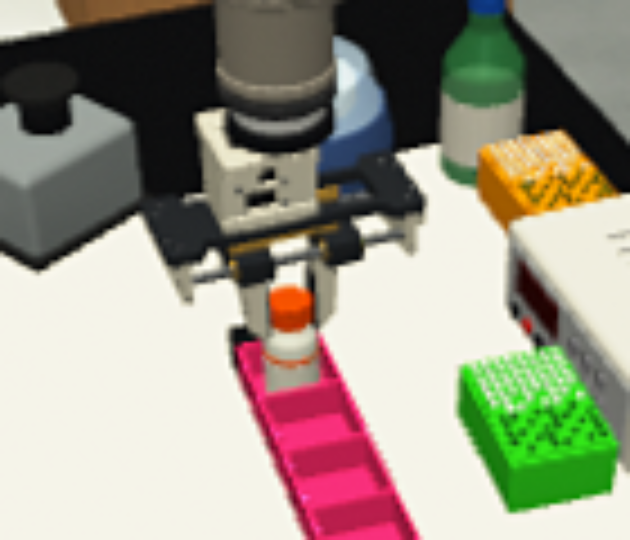

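Call:
jog_arm --plan '[0,0,0,0.1,0,0,-1,0,0,0,0.2,0,0,-1,0,0,0,0.3,0,0,-1,0,0,0,0.3,0,0,-1,0,0,0,0.3,0,0,-1]'

```text
time: 7.05
tool_pos: [0.5738, 0.2984, 0.0658]
tool_rot: [2.737, 1.571, 2.736]
contact_force: [-0.5, 0.0, 0.3]
opening: 0.033
```

Call:
jog_arm --plan '[0,0,0,0.05,0,0,-1,0,0,0,0.1,0,0,-1,0,0,0,0.1,0,0,-1]'

```text
time: 7.35
tool_pos: [0.5739, 0.2985, 0.0654]
tool_rot: [0.496, 1.57, 0.496]
contact_force: [-1.7, -0.3, 3.6]
opening: 0.0331
```

Call:
jog_arm --plan '[0,0,0,0,0,0,-0.2,0,0,0,0,0,0,0.1,0,0,0,0,0,0,0.4,0,0,0,0,0,0,0.4,0,0,0,-2,0,0,0.4,0,0,0,-5,0,0,0.4,0,0,0,-9,0,0,0.4,0,0,0,-12,0,0,0.4,0,0,0,-13.5,0,0,0.4,0,0,0,-13.5,0,0,0.4]'

```text
time: 8.35
tool_pos: [0.5747, 0.2988, 0.2022]
tool_rot: [0.391, 1.566, 0.39]
contact_force: [1.2, -1.2, -0.8]
opening: 0.0642
```

Run:
```python
from h import *
from cell import observe,cams
s=observe();print(s["opening"],s["tool_pos"]); rel(s,(.5212,-.192,.072))
for n,y,x in(("side",60,240),):
  c=cams.read_camera(n)
  cv2.imwrite(f"pics/{n}6.png",cv2.resize(c["image"][y:y+120,x:x+140],None,fx=4.5,fy=4.5)[:,:,::-1])
```

```text
0.064222300852488 [0.57468356 0.29883363 0.20220243]
rotvec deg [-0.03  0.23 -0.1 ] shift cm [ 12.92 -49.11  -5.37]
```

View pics/side6.png

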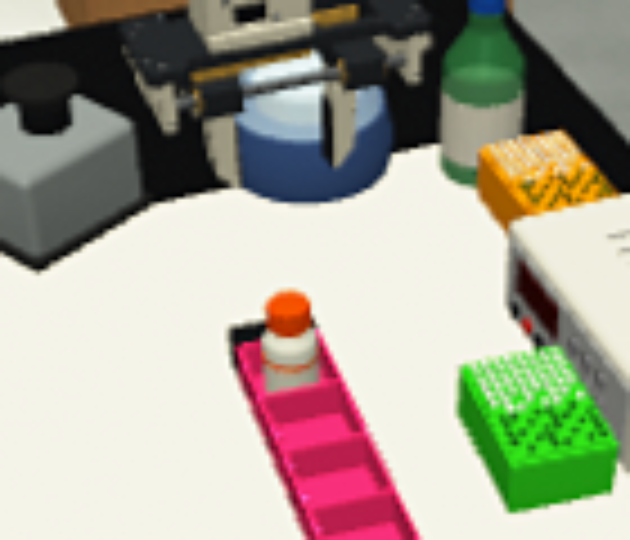

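Orange stands upright in bay 1. Next is blue.

Call:
jog_arm --plan '[0,0,0,0,-3,-0.3,0.4,0,0,0,0,-8,-0.9,0.4,0,0,0,0,-13,-1.4,0.4,0,0,0,0,-18,-1.9,0.4,0,0,0,0,-23,-2.5,0.4,0,0,0,0,-28,-3,0.4,0,0,0,0,-33,-3.6,0.4,0,0,0,0,-38,-4.1,0.4,0,0,0,0,-43,-4.6,0.4,0,0,0,0,-47,-5.1,0.4]'

```text
time: 9.4
tool_pos: [0.521, -0.1736, 0.1977]
tool_rot: [2.705, 1.567, 2.703]
contact_force: [1.5, -0.6, -1.0]
opening: 0.0645
```

Call:
jog_arm --plan '[0,0,0,0,-1.7,-0.2,0.4,0,0,0,0,-2,-0.2,0.4,0,0,0,3,-2,-0.2,0.4,0,0,0,5,-2,-0.2,0.4,0,0,0,5,-2,-0.2,0.4,0,0,0,5,-2,-0.2,0.4]'

```text
time: 10.0
tool_pos: [0.5207, -0.1901, 0.1497]
tool_rot: [2.323, 1.57, 2.324]
contact_force: [0.2, 0.1, 0.2]
opening: 0.0642
```

Run:
```python
from h import *
from cell import observe
s=observe();print(s["opening"],s["tool_pos"]); rel(s,(.5212,-.192,.072))
```

```text
0.06417628693619705 [ 0.52070132 -0.19008047  0.14974324]
rotvec deg [ 0.06 -0.05 -0.05] shift cm [ 7.77 -0.2   0.06]
```

Call:
jog_arm --plan '[0,0,0,3,-0.2,0.1,0.4,0,0,0,5.5,-0.2,0.1,0.4,0,0,0,7.2,-0.2,0.1,0.4,0,0,0,7.8,-0.2,0.1,0.4,0,0,0,7.8,-0.2,0.1,0.4,0,0,0,7.8,-0.2,0.1,-1,0,0,0,7.8,-0.2,0.1,-1,0,0,0,7.8,-0.2,0.1,-1,0,0,0,7.8,-0.2,0.1,-1,0,0,0,7.8,-0.2,0.1,-1]' --newtons 20

```text
time: 11.0
tool_pos: [0.5212, -0.1937, 0.0725]
tool_rot: [-2.54, 1.57, -2.54]
contact_force: [-3.3, 0.2, 6.4]
opening: 0.0333
```

Call:
jog_arm --plan '[0,0,0,0,0,0,-1]' --newtons 30

```text
time: 11.1
tool_pos: [0.5212, -0.1937, 0.0725]
tool_rot: [-2.59, 1.57, -2.591]
contact_force: [-2.8, 0.7, 5.4]
opening: 0.0332
```

Run:
```python
from h import *
from cell import observe,cams
s=observe();print(s["opening"],s["tool_pos"],s["contact_force"]); rel(s,(.5698,.2349,.2))
c=cams.read_camera("side")
cv2.imwrite("pics/s7.png",cv2.resize(c["image"][170:290,280:410],None,fx=4.5,fy=4.5)[:,:,::-1])
```

```text
0.03316089622846012 [ 0.5212299  -0.19366171  0.07246753] [-2.75788185  0.67985981  5.40056216]
rotvec deg [-0.03 -0.02  0.01] shift cm [-12.76  42.86   4.83]
```

View pics/s7.png

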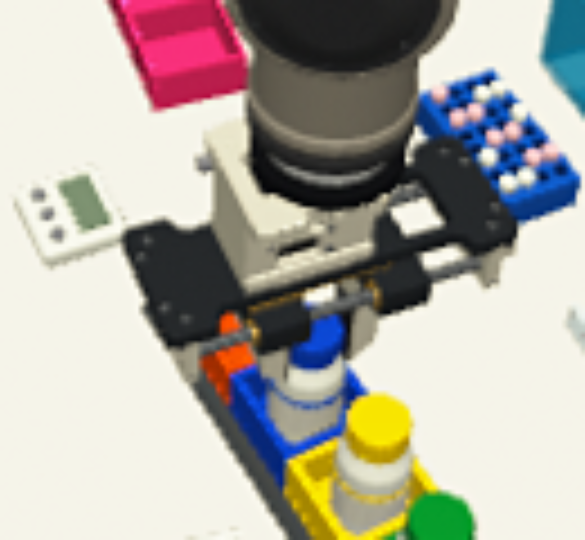

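Call:
jog_arm --plan '[0,0,0,-1,0,0,-1,0,0,0,-3,0,0,-1,0,0,0,-6,0,0,-1,0,0,0,-9.5,0,0,-1,0,0,0,-12,0,0,-1,0,0,0,-12.8,0,0,-1,0,0,0,-12.8,1,0.1,-1,0,0,0,-12.8,3,0.3,-1,0,0,0,-12.8,6,0.7,-1,0,0,0,-12.8,10,1.1,-1]'

```text
time: 12.15
tool_pos: [0.5317, -0.0926, 0.1977]
tool_rot: [2.798, 1.567, 2.796]
contact_force: [0.7, -0.1, -1.1]
opening: 0.0332
```

Call:
jog_arm --plan '[0,0,0,0,4.5,0.5,-1,0,0,0,0,9,1,-1,0,0,0,0,13.5,1.5,-1,0,0,0,0,18,2,-1,0,0,0,0,22.5,2.5,-1,0,0,0,0,26.5,3,-1,0,0,0,0,29.5,3.3,-1,0,0,0,0,31.5,3.6,-1,0,0,0,0,32.5,3.7,-1,0,0,0,0,32.8,3.7,-1]'

```text
time: 13.15
tool_pos: [0.5688, 0.2354, 0.1982]
tool_rot: [-2.912, 1.568, -2.911]
contact_force: [-0.7, -0.8, -0.7]
opening: 0.0328
```

Run:
```python
from h import *
from cell import observe
s=observe();print(s["opening"],s["tool_pos"]); rel(s,(.5698,.2349,.0655))
```

```text
0.03281359200328812 [0.56883203 0.2353867  0.19816627]
rotvec deg [ 0.05 -0.15  0.04] shift cm [13.27 -0.04  0.13]
```

Call:
jog_arm --plan '[0,0,0,1.5,0,0,-1,0,0,0,4.5,0,0,-1,0,0,0,8,0,0,-1,0,0,0,10.5,0,0,-1,0,0,0,12,0,0,-1,0,0,0,12.6,0,0,-1,0,0,0,13,0,0,-1,0,0,0,13.2,0,0,-1,0,0,0,13.3,0,0,-1,0,0,0,13.3,0,0,-1]'

```text
time: 14.15
tool_pos: [0.5701, 0.2345, 0.0675]
tool_rot: [0.293, 1.57, 0.292]
contact_force: [1.0, -0.0, -0.8]
opening: 0.0334
```

Call:
jog_arm --plan '[0,0,0,0.1,0,0,-1,0,0,0,0.1,0,0,-1,0,0,0,0.1,0,0,-1]'

```text
time: 14.45
tool_pos: [0.5698, 0.2345, 0.066]
tool_rot: [0.501, 1.571, 0.5]
contact_force: [-1.4, -0.0, -0.1]
opening: 0.0333
```

Call:
jog_arm --plan '[0,0,0,0.05,0,0,-1,0,0,0,0.1,0,0,-1,0,0,0,0.1,0,0,-1]'

```text
time: 14.75
tool_pos: [0.5699, 0.2345, 0.0655]
tool_rot: [0.458, 1.57, 0.458]
contact_force: [-1.8, 0.7, 5.5]
opening: 0.0332
```

Call:
jog_arm --plan '[0,0,0,0,0,0,-0.2,0,0,0,0,0,0,0.1,0,0,0,0,0,0,0.4,0,0,0,0,0,0,0.4,0,0,0,-2,0,0,0.4,0,0,0,-5,0,0,0.4,0,0,0,-9,0,0,0.4,0,0,0,-12,0,0,0.4,0,0,0,-13.5,0,0,0.4,0,0,0,-13.5,0,0,0.4]'

```text
time: 15.75
tool_pos: [0.5706, 0.2348, 0.2021]
tool_rot: [0.296, 1.567, 0.296]
contact_force: [0.4, -0.2, -0.8]
opening: 0.0643
```

Run:
```python
from h import *
from cell import observe,cams
s=observe();print(s["opening"],s["tool_pos"]); rel(s,(.5316,-.2577,.2))
for n,y,x in(("side",60,240),):
  c=cams.read_camera(n)
  cv2.imwrite(f"pics/{n}8.png",cv2.resize(c["image"][y:y+140,x:x+140],None,fx=4,fy=4)[:,:,::-1])
```

```text
0.06429911597648866 [0.57064853 0.23475494 0.20207332]
rotvec deg [-0.03  0.23 -0.07] shift cm [  0.13 -49.25  -3.88]
```

View pics/side8.png

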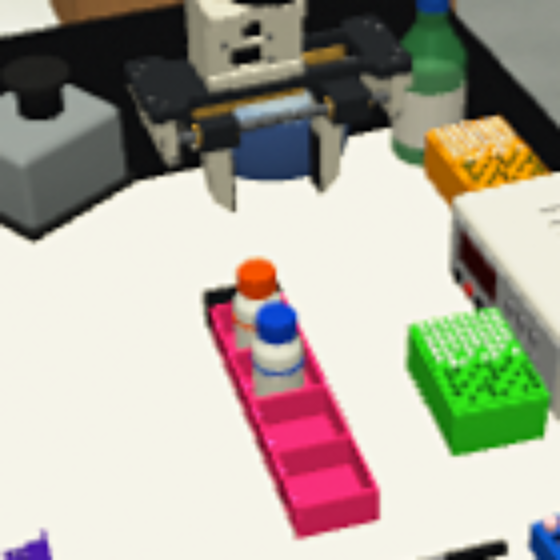

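Blue is upright in bay 2. Next is yellow.

Call:
jog_arm --plan '[0,0,0,0,-3,-0.2,0.4,0,0,0,0,-8,-0.6,0.4,0,0,0,0,-13,-1,0.4,0,0,0,0,-18,-1.4,0.4,0,0,0,0,-23,-1.8,0.4,0,0,0,0,-28,-2.2,0.4,0,0,0,0,-33,-2.6,0.4,0,0,0,0,-38,-3,0.4,0,0,0,0,-43,-3.4,0.4,0,0,0,0,-47,-3.7,0.4]'

```text
time: 16.8
tool_pos: [0.531, -0.2377, 0.1976]
tool_rot: [2.626, 1.567, 2.624]
contact_force: [1.2, -0.0, 0.6]
opening: 0.0644
```

Call:
jog_arm --plan '[0,0,0,0,-2,-0.1,0.4,0,0,0,0,-2.3,-0.1,0.4,0,0,0,3,-2.3,-0.1,0.4,0,0,0,5,-2.3,-0.1,0.4,0,0,0,5,-2.3,-0.1,0.4,0,0,0,5,-2.3,-0.1,0.4]'

```text
time: 17.4
tool_pos: [0.5314, -0.2575, 0.1493]
tool_rot: [2.413, 1.569, 2.414]
contact_force: [0.9, 0.0, 0.5]
opening: 0.064
```

Run:
```python
from h import *
from cell import observe
s=observe();print(s["opening"],s["tool_pos"]); rel(s,(.5316,-.2577,.072))
```

```text
0.06397126022231304 [ 0.53138791 -0.25748863  0.14932277]
rotvec deg [ 0.02 -0.08 -0.07] shift cm [ 7.73 -0.03  0.03]
```

Call:
jog_arm --plan '[0,0,0,3,0,0,0.4,0,0,0,5.5,0,0,0.4,0,0,0,7.2,0,0,0.4,0,0,0,7.8,0,0,0.4,0,0,0,7.8,0,0,0.4,0,0,0,7.8,0,0,-1,0,0,0,7.8,0,0,-1,0,0,0,7.8,0,0,-1,0,0,0,7.8,0,0,-1,0,0,0,7.8,0,0,-1]' --newtons 20

```text
time: 18.4
tool_pos: [0.5313, -0.2587, 0.0725]
tool_rot: [-1.839, 1.57, -1.839]
contact_force: [-2.3, 0.1, 5.8]
opening: 0.0333
```

Call:
jog_arm --plan '[0,0,0,0,0,0,-1]' --newtons 30

```text
time: 18.5
tool_pos: [0.5312, -0.2587, 0.0725]
tool_rot: [-1.972, 1.57, -1.973]
contact_force: [-3.2, 1.1, 6.0]
opening: 0.0333
```

Run:
```python
from h import *
from cell import observe,cams
s=observe();print(s["opening"],s["tool_pos"],s["contact_force"]); rel(s,(.5662,.1711,.2))
```

```text
0.03332316259164947 [ 0.53123699 -0.25873364  0.07250139] [-3.18955899  1.12133248  5.97952103]
rotvec deg [-0.03 -0.01  0.02] shift cm [-12.76  42.98   3.47]
```

Call:
jog_arm --plan '[0,0,0,-1,0,0,-1,0,0,0,-3,0,0,-1,0,0,0,-6,0,0,-1,0,0,0,-9.5,0,0,-1,0,0,0,-12,0,0,-1,0,0,0,-12.8,0,0,-1,0,0,0,-12.8,1,0.1,-1,0,0,0,-12.8,3,0.2,-1,0,0,0,-12.8,6,0.5,-1,0,0,0,-12.8,10,0.8,-1]'

```text
time: 19.5
tool_pos: [0.5386, -0.1575, 0.1976]
tool_rot: [2.686, 1.567, 2.683]
contact_force: [0.3, 0.3, -0.6]
opening: 0.0334
```

Call:
jog_arm --plan '[0,0,0,0,4.5,0.4,-1,0,0,0,0,9,0.8,-1,0,0,0,0,13.5,1.1,-1,0,0,0,0,18,1.5,-1,0,0,0,0,22.5,1.9,-1,0,0,0,0,26.5,2.2,-1,0,0,0,0,29.5,2.5,-1,0,0,0,0,31.5,2.7,-1,0,0,0,0,32.6,2.7,-1,0,0,0,0,32.9,2.7,-1]'

```text
time: 20.5
tool_pos: [0.5657, 0.1716, 0.1983]
tool_rot: [-3.057, 1.568, -3.055]
contact_force: [0.4, 0.1, -1.1]
opening: 0.0332
```

Run:
```python
from h import *
from cell import observe
s=observe();print(s["opening"],s["tool_pos"]); rel(s,(.5662,.1711,.0655))
```

```text
0.03317405855622681 [0.56568343 0.17158833 0.19830701]
rotvec deg [ 0.06 -0.16  0.01] shift cm [13.28 -0.05  0.09]
```

Call:
jog_arm --plan '[0,0,0,1.5,0,0,-1,0,0,0,4.5,0,0,-1,0,0,0,8,0,0,-1,0,0,0,10.5,0,0,-1,0,0,0,12,0,0,-1,0,0,0,12.6,0,0,-1,0,0,0,13,0,0,-1,0,0,0,13.2,0,0,-1,0,0,0,13.3,0,0,-1,0,0,0,13.3,0,0,-1]'

```text
time: 21.5
tool_pos: [0.5671, 0.1704, 0.0675]
tool_rot: [0.208, 1.57, 0.207]
contact_force: [0.4, -0.2, -1.6]
opening: 0.0333
```

Call:
jog_arm --plan '[0,0,0,0.1,0,0,-1,0,0,0,0.15,0,0,-1,0,0,0,0.2,0,0,-1,0,0,0,0.2,0,0,-1]'

```text
time: 21.9
tool_pos: [0.5669, 0.1705, 0.0655]
tool_rot: [0.297, 1.57, 0.297]
contact_force: [-1.7, 0.6, 4.9]
opening: 0.0329
```

Call:
jog_arm --plan '[0,0,0,0,0,0,-0.2,0,0,0,0,0,0,0.1,0,0,0,0,0,0,0.4,0,0,0,0,0,0,0.4,0,0,0,-2,0,0,0.4,0,0,0,-5,0,0,0.4,0,0,0,-9,0,0,0.4,0,0,0,-12,0,0,0.4,0,0,0,-13.5,0,0,0.4,0,0,0,-13.5,0,0,0.4]'

```text
time: 22.9
tool_pos: [0.5677, 0.1706, 0.202]
tool_rot: [0.191, 1.567, 0.19]
contact_force: [1.2, 0.4, 0.1]
opening: 0.0642
```

Run:
```python
from h import *
from cell import observe,cams
s=observe();print(s["opening"],s["tool_pos"]); rel(s,(.5348,-.3202,.2))
for n,y,x in(("side",60,240),):
  c=cams.read_camera(n)
  cv2.imwrite(f"pics/{n}9.png",cv2.resize(c["image"][y:y+140,x:x+140],None,fx=4,fy=4)[:,:,::-1])
```

```text
0.06418861364919297 [0.5676704  0.17063812 0.20199242]
rotvec deg [-0.03  0.24 -0.05] shift cm [  0.15 -49.09  -3.26]
```

View pics/side9.png

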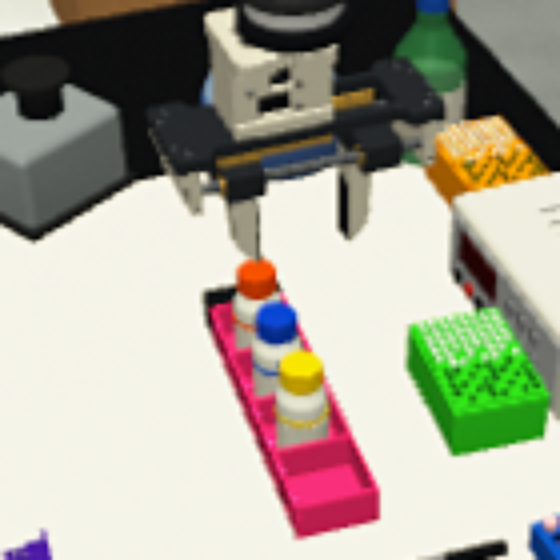

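Yellow is upright in bay 3. Green is the last one.

Call:
jog_arm --plan '[0,0,0,0,-3,-0.2,0.4,0,0,0,0,-8,-0.5,0.4,0,0,0,0,-13,-0.9,0.4,0,0,0,0,-18,-1.2,0.4,0,0,0,0,-23,-1.5,0.4,0,0,0,0,-28,-1.9,0.4,0,0,0,0,-33,-2.2,0.4,0,0,0,0,-38,-2.5,0.4,0,0,0,0,-43,-2.8,0.4,0,0,0,0,-47,-3.1,0.4]'

```text
time: 23.95
tool_pos: [0.5341, -0.3018, 0.1974]
tool_rot: [2.553, 1.567, 2.551]
contact_force: [0.3, 0.4, -0.8]
opening: 0.064
```

Call:
jog_arm --plan '[0,0,0,0,-1.7,-0.1,0.4,0,0,0,0,-2,-0.1,0.4,0,0,0,3,-2,-0.1,0.4,0,0,0,5,-2,-0.1,0.4,0,0,0,5,-2,-0.1,0.4,0,0,0,5,-2,-0.1,0.4]'

```text
time: 24.55
tool_pos: [0.5348, -0.318, 0.1498]
tool_rot: [2.133, 1.57, 2.134]
contact_force: [0.4, 0.3, 0.6]
opening: 0.0645
```

Run:
```python
from h import *
from cell import observe
s=observe();print(s["opening"],s["tool_pos"]); rel(s,(.5348,-.3202,.072))
```

```text
0.06448846584692157 [ 0.53479112 -0.318009    0.14978009]
rotvec deg [ 0.06 -0.04 -0.06] shift cm [ 7.78 -0.23  0.01]
```

Call:
jog_arm --plan '[0,0,0,3,-0.1,0,0.4,0,0,0,5.5,-0.1,0,0.4,0,0,0,7.2,-0.1,0,0.4,0,0,0,7.8,-0.1,0,0.4,0,0,0,7.8,-0.1,0,0.4,0,0,0,7.8,-0.1,0,-1,0,0,0,7.8,-0.1,0,-1,0,0,0,7.8,-0.1,0,-1,0,0,0,7.8,-0.1,0,-1,0,0,0,7.8,-0.1,0,-1]' --newtons 20

```text
time: 25.55
tool_pos: [0.5343, -0.3208, 0.0725]
tool_rot: [-1.435, 1.57, -1.435]
contact_force: [-3.0, 0.5, 4.8]
opening: 0.0331
```

Call:
jog_arm --plan '[0,0,0,0,0,0,-1]' --newtons 30

```text
time: 25.65
tool_pos: [0.5343, -0.3208, 0.0725]
tool_rot: [-1.406, 1.57, -1.407]
contact_force: [-2.5, 1.2, 6.4]
opening: 0.0332
```

Run:
```python
from h import *
from cell import observe,cams
s=observe();print(s["opening"],s["tool_pos"],s["contact_force"]); rel(s,(.5625,.1072,.2))
```

```text
0.033189599642060065 [ 0.5342836  -0.32080502  0.0724889 ] [-2.48236324  1.1515087   6.38170961]
rotvec deg [-0.04  0.    0.03] shift cm [-12.77  42.8    2.79]
```

Call:
jog_arm --plan '[0,0,0,-1,0,0,-1,0,0,0,-3,0,0,-1,0,0,0,-6,0,0,-1,0,0,0,-9.5,0,0,-1,0,0,0,-12,0,0,-1,0,0,0,-12.8,0,0,-1,0,0,0,-12.8,1,0.1,-1,0,0,0,-12.8,3,0.2,-1,0,0,0,-12.8,6,0.4,-1,0,0,0,-12.8,10,0.7,-1]'

```text
time: 26.65
tool_pos: [0.5404, -0.2185, 0.1975]
tool_rot: [2.551, 1.567, 2.549]
contact_force: [1.5, 1.1, -1.0]
opening: 0.033
```

Call:
jog_arm --plan '[0,0,0,0,4.5,0.3,-1,0,0,0,0,9,0.6,-1,0,0,0,0,13.5,0.9,-1,0,0,0,0,18,1.2,-1,0,0,0,0,22.5,1.5,-1,0,0,0,0,26.5,1.8,-1,0,0,0,0,29.5,2,-1,0,0,0,0,31.5,2.1,-1,0,0,0,0,32.5,2.1,-1,0,0,0,0,32.8,2.1,-1]'

```text
time: 27.65
tool_pos: [0.5614, 0.109, 0.1986]
tool_rot: [3.108, 1.568, 3.11]
contact_force: [-0.1, -0.8, -1.0]
opening: 0.0334
```

Run:
```python
from h import *
from cell import observe
s=observe();print(s["opening"],s["tool_pos"]); rel(s,(.5625,.1072,.0655))
```

```text
0.03335934696404069 [0.56141526 0.10904801 0.19855429]
rotvec deg [ 0.09 -0.15 -0.  ] shift cm [13.31 -0.19  0.14]
```

Call:
jog_arm --plan '[0,0,0,1.5,0,0,-1,0,0,0,4.5,0,0,-1,0,0,0,8,0,0,-1,0,0,0,10.5,0,0,-1,0,0,0,12,0,0,-1,0,0,0,12.6,0,0,-1,0,0,0,13,0,0,-1,0,0,0,13.2,0,0,-1,0,0,0,13.3,0,0,-1,0,0,0,13.3,0,0,-1]'

```text
time: 28.65
tool_pos: [0.563, 0.1074, 0.0674]
tool_rot: [0.1, 1.57, 0.099]
contact_force: [-0.6, 0.6, -1.0]
opening: 0.0335
```

Call:
jog_arm --plan '[0,0,0,0.1,0,0,-1,0,0,0,0.15,0,0,-1,0,0,0,0.2,0,0,-1,0,0,0,0.2,0,0,-1]'

```text
time: 29.05
tool_pos: [0.5628, 0.1075, 0.0654]
tool_rot: [0.158, 1.57, 0.158]
contact_force: [-1.5, -0.1, 3.7]
opening: 0.0334
```

Call:
jog_arm --plan '[0,0,0,0,0,0,-0.2,0,0,0,0,0,0,0.1,0,0,0,0,0,0,0.4,0,0,0,0,0,0,0.4,0,0,0,-2,0,0,0.4,0,0,0,-5,0,0,0.4,0,0,0,-9,0,0,0.4,0,0,0,-12,0,0,0.4,0,0,0,-13.5,0,0,0.4,0,0,0,-13.5,0,0,0.4]'

```text
time: 30.05
tool_pos: [0.5636, 0.1075, 0.2019]
tool_rot: [0.084, 1.567, 0.083]
contact_force: [0.0, 0.8, -0.8]
opening: 0.0645
```

Call:
jog_arm --plan '[0,0,0,0,-3,0,0.4,0,0,0,0,-8,0,0.4,0,0,0,0,-13,0,0.4,0,0,0,0,-18,0,0.4,0,0,0,0,-23,0,0.4,0,0,0,0,-27,0,0.4,0,0,0,0,-29,0,0.4,0,0,0,0,-30,0,0.4,0,0,0,0,-30,0,0.4]'

```text
time: 30.95
tool_pos: [0.5619, -0.1932, 0.1983]
tool_rot: [2.635, 1.568, 2.633]
contact_force: [-0.2, 0.1, 0.3]
opening: 0.0644
```

Run:
```python
from h import *
from cell import observe,cams
print(observe()["time"])
for n,y,x in(("side",110,270),("top",130,150)):
  c=cams.read_camera(n)
  cv2.imwrite(f"pics/{n}10.png",cv2.resize(c["image"][y:y+100,x:x+160],None,fx=4,fy=4,interpolation=2)[:,:,::-1])
  for i,p in enumerate([(.5735,.2988),(.5698,.2349),(.5662,.1711),(.5625,.1072)]):
    u=proj(c,(*p,.093)); print(n,i,((u-[x,y])*4).round())
```

```text
30.95
side 0 [132.  68.]
side 1 [153. 113.]
side 2 [176. 162.]
side 3 [201. 214.]
top 0 [148. 127.]
top 1 [266. 132.]
top 2 [383. 136.]
top 3 [501. 141.]
```

View pics/side10.png

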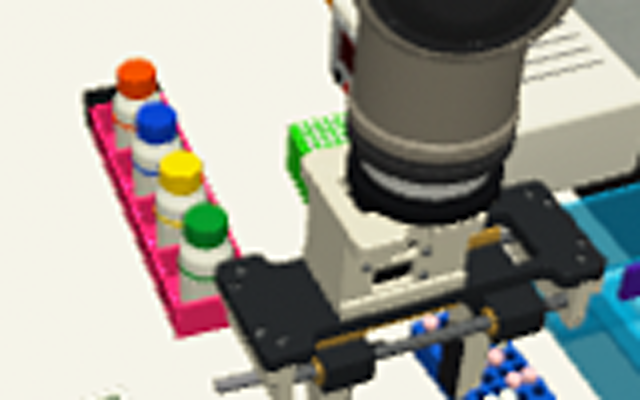

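View pics/top10.png

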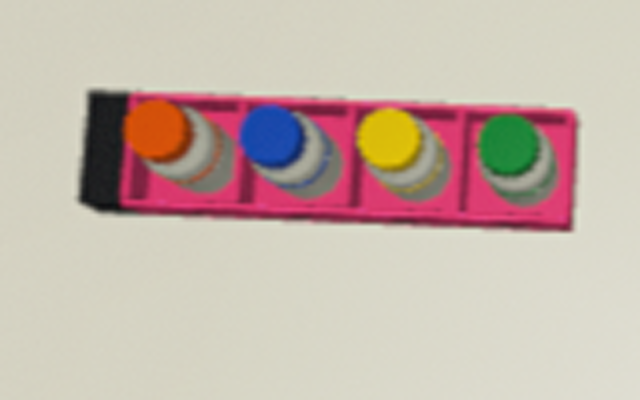

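```bash
python3 -c "
from cell import robot
print(robot.hand_in())"
```

```text
the job is handed in; nothing more can be done
None
```

All four bottles are in the pink rack in run order, starting from its black end: orange, blue, yellow, green. The job is handed in, at about 31 s on the robot's clock. I took each bottle by the cap, lowered it until the wrist force rose by 3.6–5.5 N on the bay floor, then released it.

My last checks were one side and one top picture, with the gripper raised and clear:
- **Placement:** each bottle stands upright inside its own bay, and nothing else looked disturbed.
- **Disagreement:** in the top view the caps sit about 2 pixels (3–4 mm) from where I computed them. That is a little more than the stated 2 mm calibration error, but well within the 9 mm clearance of the bays.
- **Not checked:** each bottle's height on the bay floor was judged from the contact force and tool height, not measured separately in the pictures.

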